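# Unhook a battery pack from its lipped bench holder

### The job

Take the grey battery pack out of its bench holder: slide it against the spring until its toe is home in the far pocket, tilt the near (heel) end up over the retaining lip while the toe stays in the pocket, then draw the pack back out. Lay it flat, right way up, in the black parts tray. Do not force it: the push between pack and holder must stay below 30 N, and do not disturb the pink spool or the beige adapter.

Things in the scene. Friction and masses are not known exactly. Their poses are not given: they have to be found in the camera images.
- pack: grey plastic battery pack, 0.18 to 0.35 kg. Body 80 (x) x 40 (y) x 36 (z) mm, plus a flat tab, 7 mm thick, at the bottom of each end: heel at -x (22 mm long, 36 wide), toe at +x (12 mm long, 28 wide), 114 mm over all. Origin: underside, below the body's middle, z up. Grip its plain sides, 40 mm apart along y, from above. It starts in the holder, its x axis along the holder's.
- heel (a point): middle of the lower edge of the pack's heel tab, 62 mm along -x from the pack's origin. After the slide (see toe) it must be raised 15 to 30 mm, tilting the pack 0.15 to 0.3 rad about the toe's lower edge, before the pack is drawn back
- toe (a point): middle of the lower edge of the pack's toe tab, 52 mm along +x from the pack's origin. Pushed towards +x it meets the pocket's stop wall 4.6 to 18.6 mm from the start (not measured; felt as a sharp rise above the spring's force). Only in the last 1.6 mm before that is the heel free of the lip. If let go, the pack springs back under the lip
- holder: metal bench holder, fixed on the bench mat; place and yaw vary. Origin: in its underside, 8 mm below the pack's origin at the start; x points from heel end to toe end (away from the robot), z up. Base plate 194 x 64 x 8 mm; the pack lies on it, underside at z = 8 mm. A steel keeper, lip at one end and toe pocket at the other, is clamped on it at an unmeasured setting that varies by 14 mm along x
- lip_zone (a point): mark fixed on the holder at x = -64, z = 17 mm, about where the keeper's lip (20 mm wide) reaches over the heel tab. Lip underside 9 mm, top 13 mm above the base plate; it covers 3 to 17 mm of the heel as the keeper is set. Beside it two posts, 22 mm high (holder z), stop the heel at the start
- pocket_zone (a point): mark fixed on the base plate at x = 64, z = 8 mm, about where the keeper's toe pocket is: a rigid stop wall with a roof (underside 10 mm, top 14 mm above the base plate, 32 mm wide). With the toe against the wall the roof covers 6 mm of it, so the pack cannot be lifted straight up
- spring_block (a point): middle of the front face of the spring block (x = 84 to 100 mm on the holder, 44 mm high), z = 34 mm. From it a sprung plunger 12 mm across presses the pack's far face towards -x, with 3 N at the start and 0.15 N more per mm
- parts_tray: black open parts tray, loose, 150 (x) x 100 (y) x 28 mm high, walls and floor 4 mm, 0.8 kg; origin in the middle of its underside, x along the long side; place and yaw vary
- spool_pink: spool of pink wire with grey flanges standing on the worktop, 72 mm across, 55 mm high, origin under its centre; leave it where it is
- adapter: beige adapter block standing behind the holder, 45 x 60 x 88 mm, origin under its centre; leave it where it is

How it is judged:
By the outcome, as a careful person would: the job done as asked, in the order asked, and still so for the second after the job is handed in, with the robot touching nothing.
It also fails if it takes over 64 s, if anything falls off the work surface, if the arm or the gripper's body presses on something with over 40 N, if the wrist force passes 120 N, or if a joint passes its speed limit or range.

### The arm

A 7-joint arm with a two-finger parallel gripper is mounted at the origin on a cart in front of the work surface, level with it; the furniture and walls round the work are solid. World frame = base frame: x ahead of the robot, y to its left, z up, the work surface at z = 0. Lengths are in mm, angles in degrees, forces in N, time in s.
With the tool pointing down it reaches from about 400 to 875 mm from the base axis. Payload 6.5 kg.
Tool frame: the origin (TCP) lies on the centre line of the jaws, within the pads' length; the fingertips stand 22 mm ahead of it and the grasp point (between the pads) lies 3 mm ahead of it (env.tips_ahead is the distance from the TCP to the fingertips, in mm); z points along the fingers, y is the direction in which the jaws open and shut (so a half turn about z gives the same grasp; the last joint's range is limited). The gripper opens to 88 mm and grips with 3 to 60 N. Pads are 18 mm wide; open, the fingers measure 123 mm over their backs; the gripper's body (75 mm by 187 mm) begins 45 mm behind the grasp point.
Start: joints at [70.004, 30.733, -0.252, 88.115, 0.149, 61.152, -4.079], TCP at [181.375, -624.174, 225.116] pointing down, gripper open.
Joint ranges: [-154.64, 154.64], [-21.42, 123.67], [-72.66, 72.17], [13.99, 137.28], [-74.86, 254.86], [10.95, 109.41], [-158.01, 158.01]. Speed limits (degrees/s): [136.94, 136.94, 180, 180, 180, 180, 180].

### API

Orientations are given as [roll, pitch, yaw] about the fixed x, y, z axes, in that order (R = Rz(yaw) Ry(pitch) Rx(roll)).
In Python, from cell import telemetry, camera, hand_in, find_in, masks_of, env gives the robot as it stands.
- The arm moves only by the shell command python3 -m jog 'ROWS' [FORCE]. ROWS is JSON, a list of rows, each a list of 3 entries, a list of its own where there are three numbers: the shift along the world's x, y, z in m, then the turn, a rotation vector about the world's x, y, z in degrees, then the closure, from 0 (fully open) to 1 (shut). A call has 1 to 12 rows; each row is the pose to reach, as a shift and turn from the pose measured when the call began; what a row does not reach only later rows make up. A row lasts 1/12 s, in which the tool goes at most 41.7 mm and 7.16 degrees, less where a joint would pass 70% of its speed; a pose out of reach is approached as far as the arm can. A call with a gripper value outside its range is refused whole. The fingers move at their own pace and stop on an object; FORCE is the grip in N (left out, the last holds). Time passes only in rows, so rows that repeat a pose let the fingers close. It gives the time, the measured TCP pose, the force and the opening at its end, in the units of the state.
- telemetry.sense(): the state, without advancing time (a new reading comes with each control period).
- camera(name): name is "scene" or "top" or "wrist"; returns a dict with "color" (420x560x3 uint8, red, green, blue), "vfov" (degrees; the focal length in pixels is half the picture's height over the tangent of half this angle, whatever the lens; pixels are square), "cx", "cy" (the principal point, pixels), "k1" (the pictures are not rectified: a ray, as slopes to the right and down, at radius r is drawn at 1 + k1 r^2 times it, then the intrinsics apply), "camera_from_world" (4x4, takes a point from world to camera coordinates). Camera axes: x right, y down, z forward; pixel columns grow to the right and rows downward; lengths in mm; the calibration is good to about 2 mm. A picture is of the moment at which its call begins. There is no depth.
- hand_in(): hands the job in, once; it reports no verdict.
Trained networks look in the newest picture that a camera, given by its name, has taken for a name from the list of things; names that differ only in an ending like _2 or _b are one class to them, and where a whole thing is asked for, a point or a joint stands for the part that bears it (a point fixed in the world has none). Each returns a list of dicts, best first, with "confidence" (0 to 1); they miss things now and then, are a little off and sometimes report something else, mostly with a low value. They report only what shows in the picture. A call takes as long as a camera call.
- find_in(thing, camera): "at" ([row, column] in pixels, amid what is visible of it).
- masks_of(thing, camera): "region" (420x560 bool, what is visible of it) and "at" ([row, column] in pixels, amid what is visible of it).
The state is a dict: "time_s": time; "joints": joint angles; "qd": joint speeds; "effort": joint torques, N m; "tool_pos": TCP position; "orientation": TCP orientation; "contact_force": force on the tool from outside, world axes, zero at the start; "wrist_torque": the same for the moment, N m; "grip_width": finger opening in mm.
Only numpy, scipy, OpenCV 4.12 (cv2) and the standard library are available. Lean on these libraries where they do the work, as an engineer would, in place of code of your own. Each camera call takes 0.05 s, during which the arm holds its last target. There are 200 camera calls.

## Working session

There is one attempt and no reset: what is moved stays moved. The work goes in short steps, Python scripts to look and compute and a shell command to move; the robot and the scene stay as the last step left them, time stands still between calls to the robot, and variables do not carry over. Pictures are saved under pics/ and viewed, about 8 in all and at most 12, crops included, and the job is handed in when it is done.

```bash
mkdir -p pics; ls
cat > h.py <<'E'
import numpy as np, cv2
from cell import telemetry, camera, hand_in, find_in, masks_of, env
def K(c):
    h=c["color"].shape[0]; f=h/2/np.tan(np.radians(c["vfov"]/2))
    return np.array([[f,0,c["cx"]],[0,f,c["cy"]],[0,0,1.]]), np.array([c["k1"],0,0,0,0.])
def toplane(c,px,z):
    """px: list of (row,col) -> world xyz on plane z"""
    k,d=K(c); p=np.array([[q[1],q[0]] for q in px],float).reshape(-1,1,2)
    # invert r*(1+k1 r^2)
    n=((p[:,0]-[c["cx"],c["cy"]])/k[0,0]); u=n.copy()
    for _ in range(30): u=n/(1+c["k1"]*(u**2).sum(1,keepdims=True))
    T=np.array(c["camera_from_world"]); R=T[:3,:3]; o=-R.T@T[:3,3]
    r=np.c_[u,np.ones(len(u))]@R
    return o+r*((z-o[2])/r[:,2])[:,None]
def proj(c,P):
    k,d=K(c); T=np.array(c["camera_from_world"])
    q=(np.c_[np.atleast_2d(P),np.ones(len(np.atleast_2d(P)))]@T.T)[:,:3]
    u=q[:,:2]/q[:,2:]; u=u*(1+c["k1"]*(u**2).sum(1,keepdims=True))
    return u*k[0,0]+[c["cx"],c["cy"]]   # col,row
def save(c,n,box=None,s=1):
    im=c["color"]
    if box: im=im[box[0]:box[1],box[2]:box[3]]
    cv2.imwrite("pics/"+n,cv2.resize(im,None,fx=s,fy=s)[:,:,::-1])
E
python3 - <<'E'
from h import *
Z={"pack":44,"holder":8,"lip_zone":17,"pocket_zone":8,"spring_block":34,"parts_tray":15,"spool_pink":55,"adapter":88,"heel":8,"toe":8}
ims=[]
for n in("top","scene"):
    c=camera(n); ims.append(c["color"])
    T=np.array(c["camera_from_world"]);print(n,"cam at",(-T[:3,:3].T@T[:3,3]).round())
    for t,z in Z.items():
        for d in find_in(t,n)[:2]:
            print(t,np.round(d["confidence"],2),np.round(d["at"]),toplane(c,[d["at"]],z)[0].round(1))
cv2.imwrite("pics/a.png",cv2.resize(np.vstack(ims),None,fx=.714,fy=.714)[:,:,::-1])
print(telemetry.sense())
E
```

```text
pics
top cam at [ 459.  108. 1084.]
pack 0.75 [222. 209.] [495.6 288.1  44. ]
holder 0.86 [204. 214.] [543.1 282.6   8. ]
lip_zone 0.65 [216. 218.] [512.6 271.2  17. ]
pocket_zone 0.81 [204. 213.] [542.8 285.5   8. ]
spring_block 0.63 [205. 214.] [540.1 279.7  34. ]
spring_block 0.32 [212. 329.] [524.4 -18.2  34. ]
parts_tray 0.9 [212. 328.] [524.8 -19.7  15. ]
spool_pink 0.68 [263. 404.] [ 395.4 -207.8   55. ]
spool_pink 0.22 [216. 219.] [510.  261.6  55. ]
adapter 0.58 [145. 168.] [682.7 390.   88. ]
heel 0.95 [225. 215.] [489.2 279.2   8. ]
toe 0.64 [224. 212.] [492.  288.1   8. ]
scene cam at [ -85.  898. 1077.]
pack 0.91 [276. 251.] [476.7 298.5  44. ]
pack 0.62 [285. 242.] [476.9 330.5  44. ]
holder 0.75 [283. 239.] [506.9 311.3   8. ]
lip_zone 0.59 [281. 240.] [502.5 309.8  17. ]
pocket_zone 0.65 [283. 241.] [503.3 308.6   8. ]
spring_block 0.59 [281. 242.] [489. 317.  34.]
spring_block 0.42 [179. 385.] [ 398.7 -210.5   34. ]
parts_tray 0.8 [203. 311.] [524.4 -19.2  15. ]
spool_pink 0.84 [178. 383.] [ 393.6 -186.3   55. ]
heel 0.71 [275. 247.] [507.  281.7   8. ]
toe 0.72 [274. 247.] [509.7 277.3   8. ]
{'time_s': 1.1, 'joints': array([70.00323543, 30.73431658, -0.25263921, 88.11529158,  0.14945287,
       61.15251199, -4.079611  ]), 'qd': array([-0.08114374, -0.04148002, -0.04650178,  0.13955498, -0.02817422,
        0.08108399, -0.00366282]), 'effort': array([-4.07164480e-04, -5.70901251e+01,  9.89775136e-01, -2.51920724e+01,
       -5.62438869e-02,  1.07919544e-02,  2.22239925e-05]), 'tool_pos': array([ 181.38402479, -624.1638266 ,  225.10529635]), 'orientation': array([-1.79998337e+02,  1.91478413e-03,  1.62064213e+01]), 'contact_force': array([0.71637984, 0.14043709, 0.49690152]), 'wrist_torque': array([ 0.02116506,  0.00905652, -0.01722402]), 'grip_width': 88.12439625679372}
```

View pics/a.png

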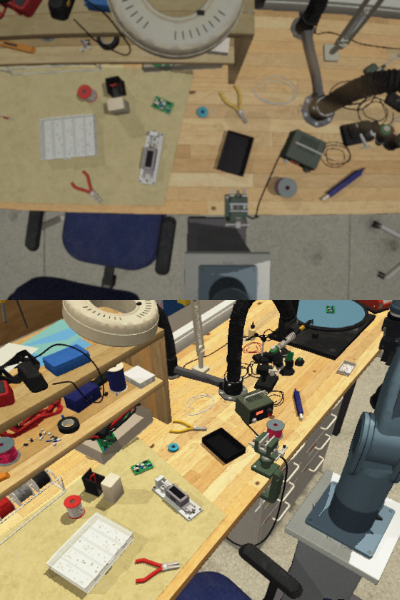

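The top view shows the holder at about row 217, col 213 and the tray at about row 214, col 330, with the spool and adapter well clear. Next I'll get the yaws.

Run:
```python
from h import *
c=camera("top")
for t,z in(("holder",8),("pack",44),("parts_tray",28)):
    for d in masks_of(t,"top")[:1]:
        r=d["region"]; p=np.argwhere(r); w=toplane(c,p,z)[:,:2].astype(np.float32)
        (ce,s,a)=cv2.minAreaRect(w); print(t,d["confidence"],len(p),np.round(ce,1),np.round(s,1),round(a,1))
save(c,"b.png",(150,270,160,380),3.5)
```

```text
holder 0.76 1137 [502.5 287.7] [ 66.9 199.9] 80.8
pack 0.81 664 [491.3 286.5] [ 46.  108.1] 81.9
parts_tray 0.81 2348 [520.  -19.8] [107.  154.7] 74.1
```

View pics/b.png

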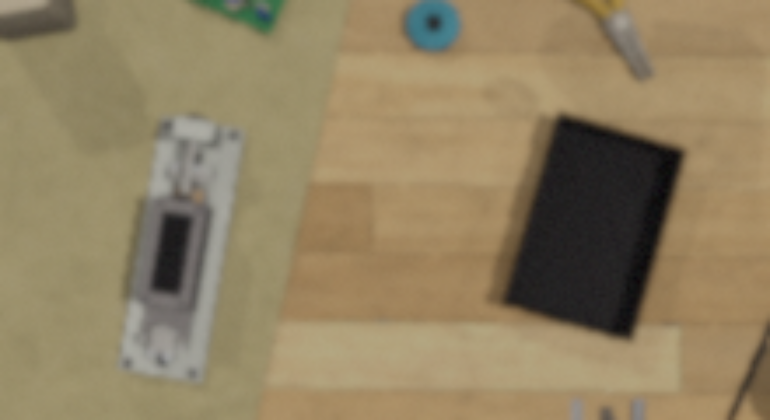

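```bash
python3 -m jog '[[[0.03,0.03,0.02],[0,0,0],0],[[0.06,0.06,0.04],[0,0,0],0],[[0.09,0.095,0.05],[0,0,0],0],[[0.12,0.13,0.06],[0,0,0],0],[[0.15,0.165,0.07],[0,0,0],0],[[0.18,0.2,0.08],[0,0,0],0],[[0.21,0.235,0.09],[0,0,0],0],[[0.24,0.27,0.1],[0,0,0],0],[[0.26,0.305,0.1],[0,0,0],0],[[0.28,0.34,0.1],[0,0,0],0],[[0.29,0.38,0.1],[0,0,0],0],[[0.3,0.42,0.1],[0,0,0],0]]'
```

```text
time_s: 2.3
tool_pos: [470.9, -237.7, 325.1]
orientation: [180.0, -0.1, 16.2]
contact_force: [1.0, -0.2, -0.1]
grip_width: 87.9
```

```bash
python3 -m jog '[[[0,0.041,0],[0,0,-3],0],[[0,0.082,0],[0,0,-6],0],[[0.005,0.123,0],[0,0,-9],0],[[0.005,0.164,0],[0,0,-12],0],[[0.01,0.205,0],[0,0,-15],0],[[0.01,0.246,0],[0,0,-18],0],[[0.01,0.287,-0.01],[0,0,-21],0],[[0.01,0.328,-0.02],[0,0,-25],0],[[0,0.369,-0.03],[0,0,-25],0],[[0,0.41,-0.04],[0,0,-25],0],[[0,0.45,-0.05],[0,0,-25],0],[[0,0.49,-0.06],[0,0,-25],0]]'
python3 -m jog '[[[0,0.02,-0.01],[0,0,0],0],[[0,0.035,-0.02],[0,0,0],0],[[0,0.035,-0.03],[0,0,0],0],[[0,0.035,-0.03],[0,0,0],0]]'
python3 - <<'E'
from h import *
c=camera("wrist"); save(c,"c.png",None,1.4)
print(telemetry.sense()["tool_pos"],telemetry.sense()["orientation"])
for t,z in(("holder",8),("pack",44),("pocket_zone",8),("lip_zone",17),("heel",8),("toe",8),("spring_block",34)):
    for d in masks_of(t,"wrist")[:1]:
        r=d["region"]; p=np.argwhere(r); w=toplane(c,p,z)[:,:2].astype(np.float32)
        (ce,s,a)=cv2.minAreaRect(w); print(t,d["confidence"],d["at"],len(p),np.round(ce,1),np.round(s,1),round(a,1))
E
```

```text
time_s: 3.3
tool_pos: [470.6, 251.8, 265.5]
orientation: [180.0, -0.1, -8.8]
contact_force: [0.6, 0.9, -0.4]
grip_width: 88.2
time_s: 3.63
tool_pos: [469.5, 286.0, 233.4]
orientation: [179.8, 0.0, -8.7]
contact_force: [-0.2, -1.0, 0.0]
grip_width: 87.8
[470.25417075 285.12968473 234.41401044] [ 1.79833905e+02 -1.59789797e-02 -8.84836502e+00]
holder 0.87 [113.5, 269.1] 6258 [503. 288.] [ 65.8 201.6] 81.5
pack 0.62 [158.6, 268.1] 3305 [494.1 289.6] [ 39.7 104.6] 81.7
pocket_zone 0.77 [112.2, 266.5] 6040 [503.7 288.1] [ 64.6 200.3] 81.4
lip_zone 0.62 [115.4, 268.0] 6027 [504.5 287.9] [ 63.1 195.6] 81.4
heel 0.96 [157.3, 266.9] 3361 [489.8 290.7] [ 46.1 115.1] 81.2
toe 0.79 [158.7, 269.6] 3231 [490.4 291.1] [ 44.3 114.1] 81.7
spring_block 0.73 [112.8, 268.8] 5965 [505.8 286.9] [ 61.1 186.8] 81.5
```

View pics/c.png

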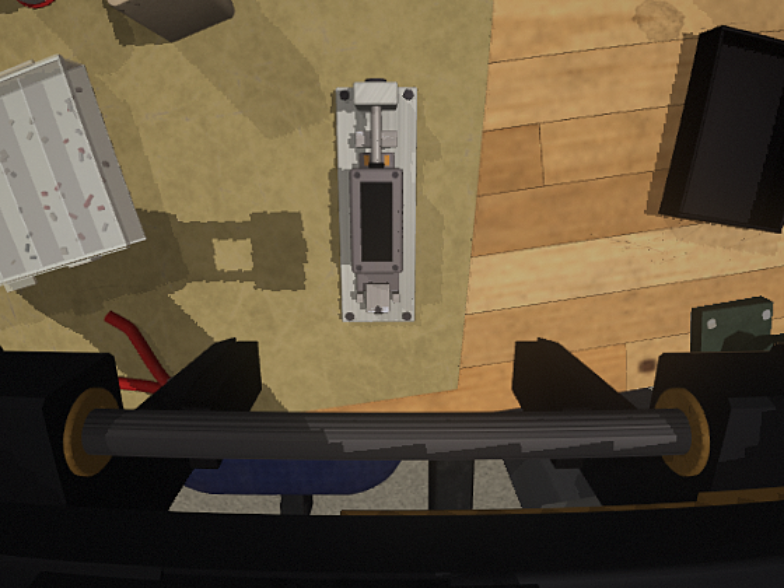

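Wrist view: the pack's label centre is at about (376,221) in the view (row 158, col 269). The lip is at about (377,295), the pocket at about (377,138) and the spring block at (376,93).

Run:
```python
from h import *
c=camera("wrist")
V=lambda *q:[(y/1.4,x/1.4) for x,y in q]
print("label",toplane(c,V((376,221)),44).round(1))
print("body corners",toplane(c,V((350,168),(402,170),(404,273),(349,271)),44).round(1)[:,:2], toplane(c,V((350,168),(402,170),(404,273),(349,271)),44)[:,:2].mean(0))
print("plate corners",toplane(c,V((332,88),(414,90),(414,322),(343,321)),8).round(1)[:,:2])
save(c,"d.png",(45,240,220,320),5); im=cv2.imread("pics/d.png")
cv2.imwrite("pics/d.png",cv2.rotate(cv2.resize(im,None,fx=.8,fy=.8),cv2.ROTATE_90_CLOCKWISE))
```

```text
label [[498.1 289.7  44. ]]
body corners [[540.1 302.5]
 [532.6 264.4]
 [454.4 274.4]
 [462.7 316.9]] [497.43591848 289.56369619]
plate corners [[604.1 308.7]
 [592.4 244.6]
 [400.2 271.9]
 [410.9 334.3]]
```

View pics/d.png

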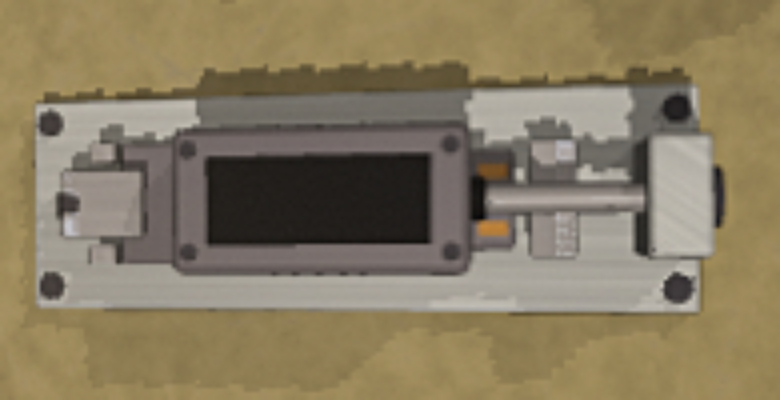

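```bash
python3 -m jog '[[[0.01,0.002,-0.03],[0,0,0.4],0],[[0.02,0.004,-0.06],[0,0,0.4],0],[[0.028,0.0045,-0.09],[0,0,0.4],0.2],[[0.028,0.0045,-0.12],[0,0,0.4],0.2],[[0.028,0.0045,-0.145],[0,0,0.4],0.2],[[0.028,0.0045,-0.165],[0,0,0.4],0.2],[[0.028,0.0045,-0.18],[0,0,0.4],0.2],[[0.028,0.0045,-0.19],[0,0,0.4],0.2],[[0.028,0.0045,-0.197],[0,0,0.4],0.2],[[0.028,0.0045,-0.197],[0,0,0.4],0.2]]' 30
python3 - <<'E'
from h import *
c=camera("wrist"); save(c,"e.png",None,1)
print({k:np.round(v,2) for k,v in telemetry.sense().items() if k in("tool_pos","orientation","contact_force","wrist_torque","grip_width")})
E
```

```text
time_s: 4.92
tool_pos: [498.6, 290.5, 38.1]
orientation: [179.9, -0.1, -8.5]
contact_force: [0.3, -0.3, -0.4]
grip_width: 70.6
{'tool_pos': array([499.05, 290.86,  39.02]), 'orientation': array([ 1.7998e+02, -1.4000e-01, -8.4600e+00]), 'contact_force': array([ 0.32, -0.22,  0.11]), 'wrist_torque': array([ 0.03,  0.02, -0.02]), 'grip_width': np.float64(70.37)}
```

View pics/e.png

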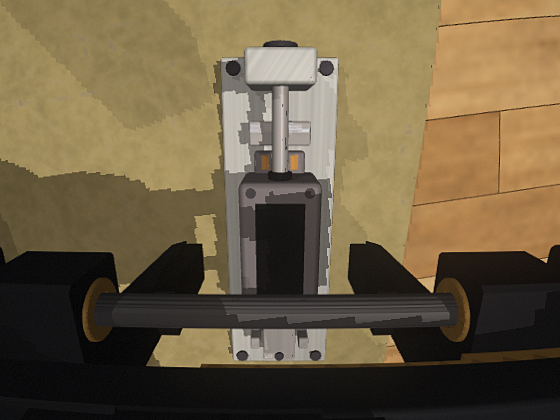

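Jaws straddle the pack with the pack about 1–2 mm towards the right finger. I'll lower 3 mm, nudge and close.

```bash
python3 -m jog '[[[0,-0.001,-0.003],[0,0,0],0.2],[[0,-0.001,-0.003],[0,0,0],0.4],[[0,-0.001,-0.003],[0,0,0],0.5],[[0,-0.001,-0.003],[0,0,0],0.6],[[0,-0.001,-0.003],[0,0,0],0.7],[[0,-0.001,-0.003],[0,0,0],0.7],[[0,-0.001,-0.003],[0,0,0],0.7],[[0,-0.001,-0.003],[0,0,0],0.7]]' 35
python3 -c "
from h import *
for i in range(1): print({k:np.round(v,2) for k,v in telemetry.sense().items() if k in('tool_pos','orientation','contact_force','wrist_torque','grip_width')})"
```

```text
time_s: 5.63
tool_pos: [499.1, 289.9, 36.1]
orientation: [180.0, -0.1, -8.5]
contact_force: [0.0, -0.5, -0.8]
grip_width: 27.3
{'tool_pos': array([499.07, 289.89,  36.07]), 'orientation': array([ 1.7998e+02, -1.5000e-01, -8.4600e+00]), 'contact_force': array([ 0.04, -0.52, -0.79]), 'wrist_torque': array([0.07, 0.04, 0.05]), 'grip_width': np.float64(27.27)}
```

Run:
```python
from h import *
c=camera("wrist"); s=camera("scene"); t=camera("top")
a=c["color"]; b=cv2.resize(s["color"][210:330,170:330],(560,420))
cv2.imwrite("pics/f.png",cv2.resize(np.vstack([a,b]),None,fx=.71,fy=.71)[:,:,::-1])
```

```text
(no output)
```

View pics/f.png

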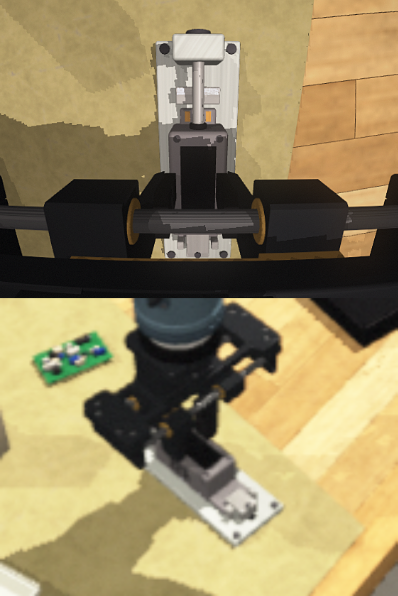

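Run:
```python
from h import *
from scipy.spatial.transform import Rotation as Ro
c=camera("wrist"); save(c,"g.png",(150,370,180,380),3.5)
s=telemetry.sense(); R=Ro.from_euler("xyz",s["orientation"],degrees=True).as_matrix(); p=s["tool_pos"]
print(s["grip_width"],s["tool_pos"],s["contact_force"])
for w in (27.3,40):
  for zz in (-10,3,22):
    for xx in(9,):
      print(w,zz,((proj(c,[p+R@[xx,sg*w/2,zz] for sg in(-1,1)])-[180,150])*3.5).round())
```

```text
26.7563763662364 [499.06293517 289.87639917  36.03065695] [-0.72391541  0.26961    -0.02929174]
27.3 -10 [[238. 317.]
 [434. 317.]]
27.3 3 [[245. 286.]
 [427. 286.]]
27.3 22 [[254. 248.]
 [418. 248.]]
40 -10 [[193. 317.]
 [480. 317.]]
40 3 [[203. 286.]
 [469. 286.]]
40 22 [[216. 248.]
 [456. 248.]]
```

View pics/g.png

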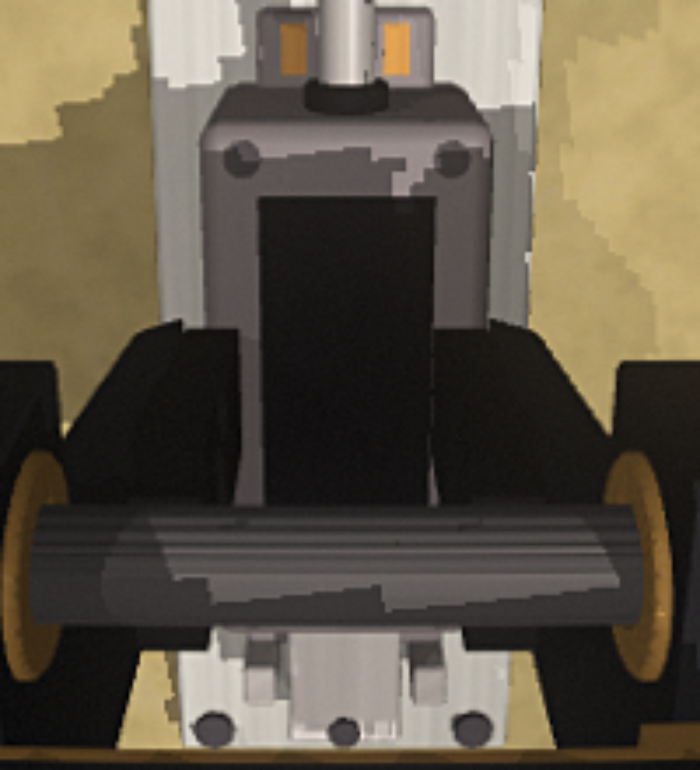

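Run:
```python
from h import *
print(env, [ (a,getattr(env,a)) for a in dir(env) if not a.startswith("_")])
c=camera("wrist"); s=telemetry.sense(); p=s["tool_pos"]; T=np.array(c["camera_from_world"])
print("cam",(-T[:3,:3].T@T[:3,3]).round(1), "fwd",T[2,:3].round(3))
V=lambda *q:[(y/3.5+150,x/3.5+180) for x,y in q]
# body top far corners, both edges; plate edges at same row
print(toplane(c,V((203,130),(490,130),(203,325),(488,325)),44).round(1))
print(toplane(c,V((155,200),(537,200)),8).round(1))
```

```text
<Robot object at 0x7f42d9d67e00> [('Unreachable', <class 'cell.Unreachable'>), ('tips_ahead', 22.0)]
cam [564.7 280.5 196. ] fwd [-0.256  0.037 -0.966]
[[536.5 302.5  44. ]
 [530.7 264.2  44. ]
 [508.8 307.5  44. ]
 [502.8 267.6  44. ]]
[[519.  318.    8. ]
 [509.5 253.8   8. ]]
```

Run:
```python
from h import *
from scipy.spatial.transform import Rotation as Ro
c=camera("scene"); s=telemetry.sense(); R=Ro.from_euler("xyz",s["orientation"],degrees=True).as_matrix(); p=s["tool_pos"]
r0,r1,c0,c1=225,315,195,305; k=6.5
im=cv2.resize(c["color"][r0:r1,c0:c1],None,fx=k,fy=k,interpolation=cv2.INTER_CUBIC)[:,:,::-1].copy()
for z,col in((-42,(255,0,0)),(3,(0,255,0)),(22,(0,0,255))):
  for y in (-13.5,13.5):
    u=(proj(c,[p+R@[0,y,z]])[0]-[c0,r0])*k; cv2.circle(im,tuple(int(v) for v in u),4,col,2)
Rh=Ro.from_euler("z",-8.3,degrees=True).as_matrix()
for x in(-40,40):
  for y in(-20,20):
    u=(proj(c,[np.array([498,290,44])+Rh@[x,y,0]])[0]-[c0,r0])*k; cv2.circle(im,tuple(int(v) for v in u),4,(0,255,255),2)
cv2.imwrite("pics/h.png",im)
```

```text
(no output)
```

View pics/h.png

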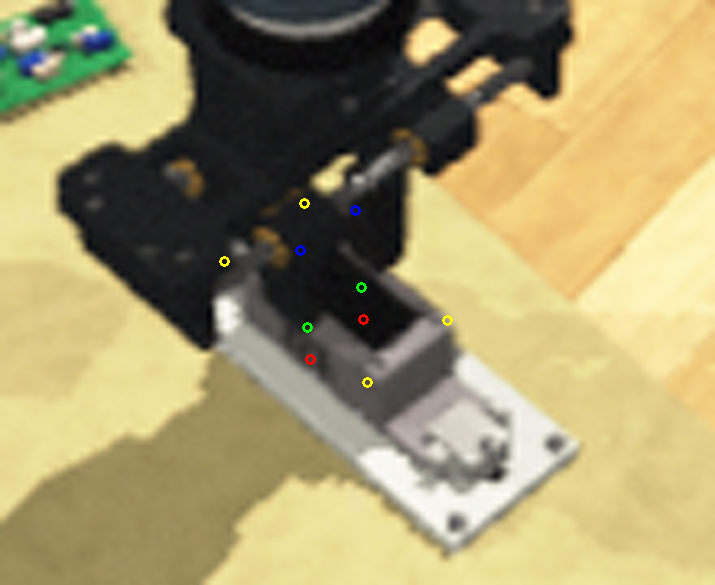

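The pictures show the visible fingertips near z≈46 mm, just over the pack top, closed to 27 mm with no contact. That contradicts the stated 22 mm tips_ahead, since by width scale the tips look about 10 mm behind the reported TCP. I'll reopen, step down while watching the force, and check again.

```bash
python3 -m jog '[[[0,0,0],[0,0,0],0.5],[[0,0,0],[0,0,0],0.3],[[0,0,0],[0,0,0],0.25],[[0,0,0],[0,0,0],0.25],[[0,0,0],[0,0,0],0.25],[[0,0,0],[0,0,0],0.25]]'
python3 -m jog '[[[0,0,-0.002],[0,0,0],0.25],[[0,0,-0.004],[0,0,0],0.25],[[0,0,-0.005],[0,0,0],0.25]]'
python3 -m jog '[[[0,0,-0.001],[0,0,0],0.25],[[0,0,-0.002],[0,0,0],0.25],[[0,0,-0.003],[0,0,0],0.25]]'
python3 - <<'E'
from h import *
c=camera("wrist"); save(c,"i.png",(150,370,120,440),2.4)
E
```

```text
time_s: 6.43
tool_pos: [499.1, 289.8, 36.0]
orientation: [180.0, -0.1, -8.5]
contact_force: [0.3, 0.5, 0.7]
grip_width: 64.1
time_s: 6.68
tool_pos: [498.9, 289.8, 30.6]
orientation: [180.0, -0.1, -8.5]
contact_force: [-0.6, 0.4, -0.0]
grip_width: 66.2
time_s: 6.93
tool_pos: [498.8, 289.7, 27.5]
orientation: [180.0, -0.1, -8.5]
contact_force: [-0.1, 0.4, 0.3]
grip_width: 66.1
```

View pics/i.png

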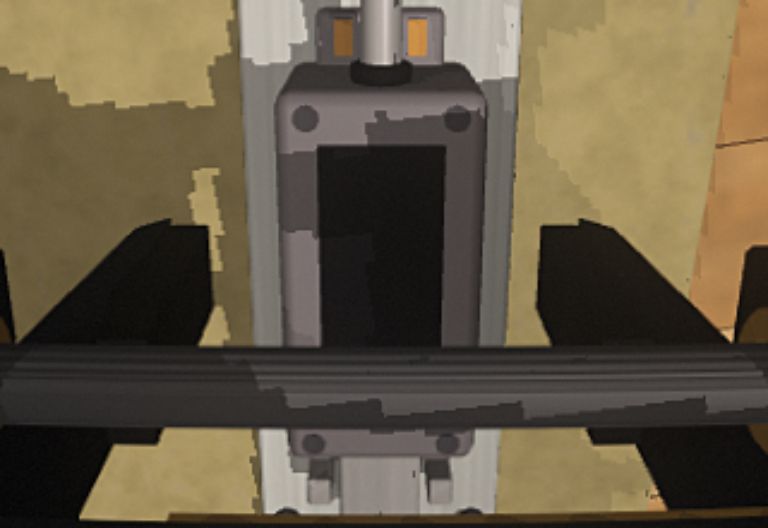

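The tips still read about 10 mm behind the TCP by scale (left tip at crop (210,226), right at (540,226)). I'll check by closing lightly: blocked at 64 mm means the tips are beside the plate, and 40 mm means they're on the pack.

```bash
python3 -m jog '[[[0,0,0],[0,0,0],0.3],[[0,0,0],[0,0,0],0.35],[[0,0,0],[0,0,0],0.38],[[0,0,0],[0,0,0],0.38],[[0,0,0],[0,0,0],0.38]]' 5
```

```text
time_s: 7.4
tool_pos: [498.8, 289.7, 27.4]
orientation: [180.0, -0.1, -8.5]
contact_force: [-0.2, -0.3, -0.5]
grip_width: 54.5
```

Not blocked, so the tips really are above the plate. I'll descend carefully.

```bash
python3 -m jog '[[[0,0,-0.002],[0,0,0],0.38],[[0,0,-0.004],[0,0,0],0.38],[[0,0,-0.006],[0,0,0],0.38]]'
python3 -m jog '[[[0,0,-0.002],[0,0,0],0.38],[[0,0,-0.004],[0,0,0],0.38],[[0,0,-0.006],[0,0,0],0.38]]'
python3 -m jog '[[[0,0,-0.002],[0,0,0],0.38],[[0,0,-0.004],[0,0,0],0.38],[[0,0,-0.005],[0,0,0],0.38]]'
python3 - <<'E'
from h import *
from scipy.optimize import least_squares
c=camera("wrist"); save(c,"j.png",(150,370,120,440),2.4)
print(telemetry.sense()["tool_pos"],telemetry.sense()["contact_force"],telemetry.sense()["grip_width"])
E
```

```text
time_s: 7.65
tool_pos: [498.8, 289.7, 21.2]
orientation: [180.0, -0.1, -8.5]
contact_force: [0.5, 0.7, -0.6]
grip_width: 55.2
time_s: 7.9
tool_pos: [498.7, 289.6, 14.9]
orientation: [179.9, -0.1, -8.5]
contact_force: [1.0, 0.5, -0.8]
grip_width: 54.7
time_s: 8.15
tool_pos: [498.6, 289.5, 9.5]
orientation: [179.9, -0.1, -8.5]
contact_force: [0.6, -0.0, -0.4]
grip_width: 54.7
[498.5024799  289.49188872   9.42894145] [-0.37082483  1.03886751 -0.07194099] 54.68487258536771
```

View pics/j.png

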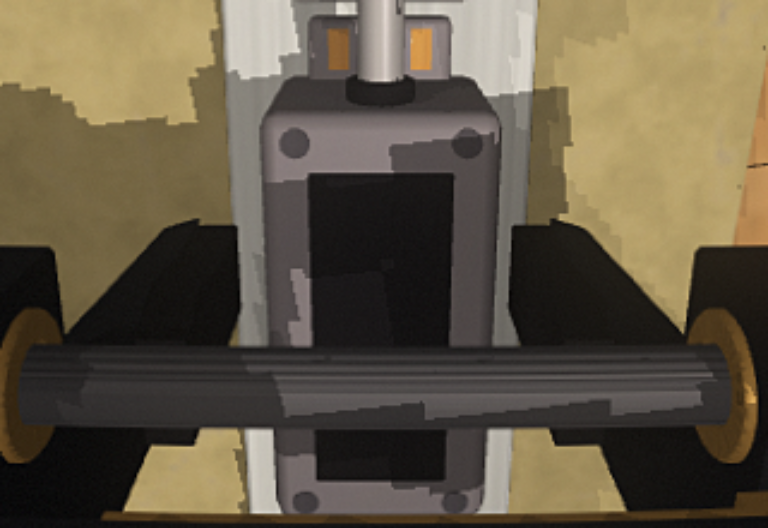

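TCP is at 9.5 with no floor contact, so the tips are at z≈20 mm beside the pack (finger inner edges at crop cols 240 and 511, pack centre about 382, i.e. 1.2 mm towards -y). I'll go 5 mm lower, shift and grip.

```bash
python3 -m jog '[[[0,-0.001,-0.002],[0,0,0],0.38],[[0,-0.0012,-0.004],[0,0,0],0.38],[[0,-0.0012,-0.005],[0,0,0],0.38],[[0,-0.0012,-0.005],[0,0,0],0.42]]' 20
python3 -m jog '[[[0,0,0],[0,0,0],0.45],[[0,0,0],[0,0,0],0.48],[[0,0,0],[0,0,0],0.52],[[0,0,0],[0,0,0],0.56],[[0,0,0],[0,0,0],0.6],[[0,0,0],[0,0,0],0.6]]' 20
```

```text
time_s: 8.53
tool_pos: [498.3, 288.1, 4.2]
orientation: [179.9, -0.1, -8.5]
contact_force: [-1.0, -0.3, -1.0]
grip_width: 51.4
time_s: 9.03
tool_pos: [498.5, 288.4, 4.3]
orientation: [179.9, -0.1, -8.5]
contact_force: [0.7, 1.1, 0.2]
grip_width: 40.0
```

Gripped at 40.0 mm. Now sliding towards +x along the holder.

```bash
S='import numpy as np
from cell import telemetry
s=telemetry.sense();u=np.array([.989,-.145,0]);print("F along",round(float(s["contact_force"]@u),2),"pos along",round(float((s["tool_pos"]-[498.5,288.4,4.3])@u),2),s["tool_pos"].round(2),s["wrist_torque"].round(2))'; echo "$S">st.py
python3 -m jog '[[[0,0,0],[0,0,0],0.7],[[0,0,0],[0,0,0],0.8],[[0,0,0],[0,0,0],0.8]]' 35; python3 st.py
python3 -m jog '[[[0.001,-0.0001,0],[0,0,0],0.8],[[0.002,-0.0003,0],[0,0,0],0.8],[[0.003,-0.0004,0],[0,0,0],0.8],[[0.004,-0.0006,0],[0,0,0],0.8],[[0.004,-0.0006,0],[0,0,0],0.8]]'; python3 st.py
python3 -m jog '[[[0.0005,-0.0001,0],[0,0,0],0.8],[[0.001,-0.0001,0],[0,0,0],0.8]]'; python3 st.py
python3 -m jog '[[[0.0005,-0.0001,0],[0,0,0],0.8],[[0.001,-0.0001,0],[0,0,0],0.8]]'; python3 st.py
```

```text
time_s: 9.28
tool_pos: [498.5, 288.4, 4.3]
orientation: [179.9, -0.1, -8.5]
contact_force: [0.4, 1.9, -1.0]
grip_width: 40.0
F along 0.16 pos along -0.02 [498.48 288.43   4.26] [ 0.12 -0.02 -0.01]
time_s: 9.7
tool_pos: [499.2, 288.2, 4.2]
orientation: [179.8, 0.2, -8.4]
contact_force: [-9.8, 0.0, 9.5]
grip_width: 39.7
F along -9.7 pos along 0.73 [499.22 288.24   4.24] [0.07 1.83 0.01]
time_s: 9.87
tool_pos: [498.6, 288.2, 4.3]
orientation: [179.8, 0.3, -8.3]
contact_force: [-7.6, 0.1, 6.9]
grip_width: 39.7
F along -7.54 pos along 0.1 [498.57 288.22   4.25] [0.02 1.49 0.02]
time_s: 10.03
tool_pos: [498.5, 288.2, 4.3]
orientation: [179.7, 0.4, -8.3]
contact_force: [-8.0, -1.7, 6.7]
grip_width: 39.7
F along -7.67 pos along 0.06 [498.53 288.2    4.26] [ 0.07  1.25 -0.02]
```

```bash
python3 -m jog '[[[0,0,0.001],[0,-0.5,0],0.8],[[0,0,0.001],[0,-0.5,0],0.8]]'; python3 st.py
python3 -m jog '[[[0.001,-0.0001,0.0005],[0,-0.2,0],0.8],[[0.002,-0.0003,0.0005],[0,-0.2,0],0.8],[[0.003,-0.0004,0.0005],[0,-0.3,0],0.8],[[0.003,-0.0004,0.0005],[0,-0.3,0],0.8]]'; python3 st.py
```

```text
time_s: 10.2
tool_pos: [498.5, 288.1, 5.1]
orientation: [179.8, -0.1, -8.3]
contact_force: [-1.6, -0.3, -1.6]
grip_width: 39.8
F along -1.56 pos along -0.0 [498.46 288.12   5.05] [ 0.22  0.39 -0.09]
time_s: 10.53
tool_pos: [501.1, 287.6, 5.2]
orientation: [179.8, -0.4, -8.3]
contact_force: [-3.3, 1.1, -4.4]
grip_width: 39.7
F along -3.47 pos along 2.66 [501.08 287.64   5.17] [ 0.37  0.73 -0.03]
```

```bash
python3 -m jog '[[[0.001,-0.0001,0],[0,0,0],0.8],[[0.002,-0.0003,0],[0,0,0],0.8],[[0.0025,-0.0004,0],[0,0.1,0],0.8]]'; python3 st.py
python3 -m jog '[[[0.001,-0.0001,0],[0,0,0],0.8],[[0.0015,-0.0002,0],[0,0,0],0.8]]'; python3 st.py
python3 -m jog '[[[0.001,-0.0001,0],[0,0,0],0.8],[[0.0015,-0.0002,0],[0,0,0],0.8]]'; python3 st.py
```

```text
time_s: 10.78
tool_pos: [503.6, 287.3, 5.1]
orientation: [179.8, -0.3, -8.3]
contact_force: [-3.5, 1.7, -2.5]
grip_width: 39.5
F along -3.73 pos along 5.2 [503.59 287.26   5.14] [0.32 0.76 0.  ]
time_s: 10.95
tool_pos: [505.2, 287.0, 5.1]
orientation: [179.8, -0.2, -8.3]
contact_force: [-3.7, 0.9, -2.8]
grip_width: 39.9
F along -3.8 pos along 6.79 [505.17 287.03   5.11] [ 0.26  0.86 -0.02]
time_s: 11.12
tool_pos: [506.7, 286.8, 5.1]
orientation: [179.8, -0.2, -8.3]
contact_force: [-4.1, 1.7, -2.5]
grip_width: 40.0
F along -4.3 pos along 8.37 [506.73 286.79   5.11] [0.29 0.84 0.07]
```

```bash
for i in 1 ; do
python3 -m jog '[[[0.0008,-0.0001,0],[0,0,0],0.8],[[0.0015,-0.0002,0],[0,0,0],0.8]]' >/dev/null; python3 st.py
python3 -m jog '[[[0.0008,-0.0001,0],[0,0,0],0.8],[[0.0015,-0.0002,0],[0,0,0],0.8]]'>/dev/null; python3 st.py
python3 -m jog '[[[0.0008,-0.0001,0],[0,0,0],0.8],[[0.0015,-0.0002,0],[0,0,0],0.8]]'>/dev/null; python3 st.py; done
```

```text
F along -7.76 pos along 9.71 [508.06 286.61   5.1 ] [0.45 1.55 0.04]
F along -9.46 pos along 9.68 [508.02 286.57   5.02] [ 0.25  1.93 -0.03]
F along -10.53 pos along 9.68 [508.02 286.54   5.03] [ 0.25  1.97 -0.05]
```

The sharp rise at 9.7 mm, to about 10 N, means the toe is home. Now tilting about the toe while keeping a light preload.

```bash
python3 -m jog '[[[0.0013,-0.0002,0.0012],[0.21,1.42,0],0.8],[[0.0011,-0.0002,0.0025],[0.41,2.84,0],0.8],[[0.0009,-0.0001,0.0038],[0.62,4.25,0],0.8],[[0.0007,-0.0001,0.0051],[0.83,5.67,0],0.8],[[0.0007,-0.0001,0.0051],[0.83,5.67,0],0.8]]' ; python3 st.py
```

```text
time_s: 12.03
tool_pos: [507.0, 286.6, 9.8]
orientation: [179.7, 6.1, -8.3]
contact_force: [-6.8, 0.8, -2.4]
grip_width: 39.8
F along -6.83 pos along 8.69 [507.03 286.64   9.76] [0.42 1.43 0.05]
```

```bash
python3 -m jog '[[[0.0007,-0.0001,0.0013],[0.21,1.42,0],0.8],[[0.0007,-0.0001,0.0026],[0.41,2.84,0],0.8],[[0.0006,-0.0001,0.0039],[0.62,4.25,0],0.8],[[0.0005,-0.0001,0.0052],[0.83,5.67,0],0.8],[[0.0005,-0.0001,0.0052],[0.83,5.67,0],0.8]]' ; python3 st.py
python3 - <<'E'
from h import *
a=camera("wrist")["color"]; s=camera("scene")["color"][225:315,195:315]
cv2.imwrite("pics/k.png",np.vstack([a,cv2.resize(s,(560,420),interpolation=cv2.INTER_CUBIC)])[:,:,::-1][::1])
im=cv2.imread("pics/k.png"); cv2.imwrite("pics/k.png",cv2.resize(np.hstack([im[:420],im[420:]]),(800,300)))
E
```

```text
time_s: 12.45
tool_pos: [506.5, 286.6, 14.7]
orientation: [179.7, 12.0, -8.3]
contact_force: [-6.9, 1.3, -2.3]
grip_width: 39.8
F along -7.03 pos along 8.16 [506.49 286.64  14.69] [0.34 1.05 0.  ]
```

View pics/k.png

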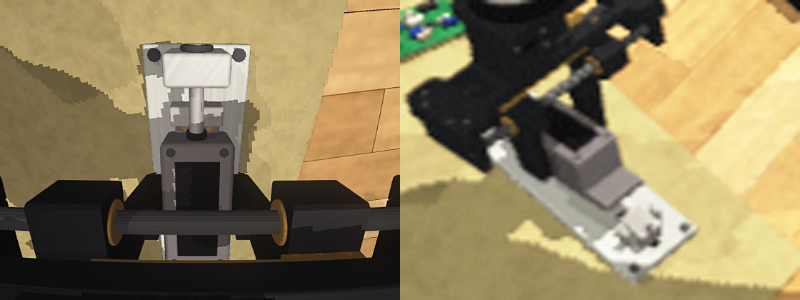

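The heel is clearly above the lip and posts (right view, about (615,190)). Tilt is about 0.21 rad with the toe still pressed home. Now drawing back, then lifting.

```bash
python3 -m jog '[[[-0.002,0.0003,0],[0,0,0],0.8],[[-0.004,0.0006,0],[0,0,0],0.8],[[-0.007,0.001,0.0003],[0,0,0],0.8],[[-0.010,0.0015,0.0005],[0,0,0],0.8],[[-0.013,0.0019,0.001],[0,0,0],0.8],[[-0.014,0.002,0.001],[0,0,0],0.8]]' ; python3 st.py
python3 -m jog '[[[-0.002,0.0003,0.008],[0,0,0],0.8],[[-0.004,0.0006,0.02],[0,0,0],0.8],[[-0.006,0.0009,0.035],[0,0,0],0.8],[[-0.008,0.001,0.055],[0,0,0],0.8],[[-0.008,0.001,0.08],[0,0,0],0.8],[[-0.008,0.001,0.11],[0,-3,0],0.8],[[-0.008,0.001,0.14],[0,-7,0],0.8],[[-0.008,0.001,0.16],[0,-11,0],0.8],[[-0.008,0.001,0.16],[-1.7,-12,0],0.8]]'; python3 st.py
python3 - <<'E'
from h import *
c=camera("wrist")
for n in("top","scene"):
    c=camera(n)
    for d in masks_of("parts_tray",n)[:1]:
        w=toplane(c,np.argwhere(d["region"]),28 if n=="top" else 14)[:,:2].astype(np.float32)
        print(n,d["confidence"],cv2.minAreaRect(w))
        save(c,"l_%s.png"%n)
E
```

```text
time_s: 13.05
tool_pos: [492.1, 288.3, 15.7]
orientation: [179.6, 11.9, -8.3]
contact_force: [-3.0, 0.9, -3.8]
grip_width: 39.6
F along -3.09 pos along -6.33 [492.09 288.32  15.67] [0.12 0.26 0.02]
time_s: 13.8
tool_pos: [485.9, 290.8, 182.9]
orientation: [-180.0, -0.9, -8.3]
contact_force: [1.0, 0.5, -2.1]
grip_width: 39.8
F along 0.91 pos along -12.86 [485.85 290.82 182.89] [ 0.09  0.03 -0.04]
top 0.58 ((520.6201171875, -20.013137817382812), (101.11161804199219, 150.39801025390625), 73.2536392211914)
scene 0.67 ((520.6105346679688, -23.853179931640625), (114.59485626220703, 169.25677490234375), 73.0667495727539)
```

```bash
python3 -m jog '[[[0.003,-0.02,0],[0,0.5,0],0.8],[[0.006,-0.05,0],[0,0.8,-1],0.8],[[0.01,-0.085,0],[0,0.8,-2],0.8],[[0.015,-0.12,0],[0,0.8,-3],0.8],[[0.02,-0.155,0],[0,0.8,-4],0.8],[[0.025,-0.19,0],[0,0.8,-5],0.8],[[0.03,-0.225,0],[0,0.8,-6],0.8],[[0.035,-0.255,0],[0,0.8,-7],0.8],[[0.038,-0.28,0],[0,0.8,-7.9],0.8],[[0.04,-0.3,0],[0,0.8,-7.9],0.8],[[0.04,-0.312,0],[0,0.8,-7.9],0.8],[[0.04,-0.312,0],[0,0.8,-7.9],0.8]]'
python3 - <<'E'
from h import *
c=camera("wrist"); t=camera("top")
s=telemetry.sense(); print(s["tool_pos"],s["orientation"])
for n,cc in(("wrist",c),):
    for d in masks_of("parts_tray",n)[:2]:
        w=toplane(cc,np.argwhere(d["region"]),28)[:,:2].astype(np.float32)
        print(n,d["confidence"],cv2.minAreaRect(w))
h=np.hstack([c["color"],cv2.resize(t["color"][150:270,250:410],(560,420),interpolation=cv2.INTER_CUBIC)])
cv2.imwrite("pics/m.png",cv2.resize(h,(800,300))[:,:,::-1])
E
```

```text
time_s: 15.05
tool_pos: [524.2, -26.8, 175.1]
orientation: [179.4, 0.7, -16.5]
contact_force: [-0.1, 0.2, -1.7]
grip_width: 39.5
[524.20900095 -22.39694593 175.53074487] [179.55068876   0.66899338 -16.22768911]
wrist 0.76 ((532.3565063476562, -25.77600860595703), (100.06739044189453, 125.66869354248047), 74.2895736694336)
```

View pics/m.png

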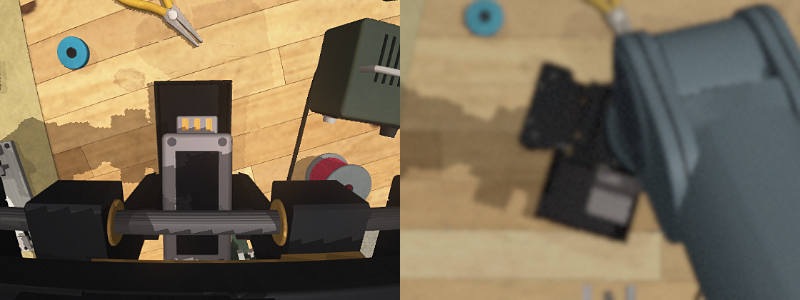

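The wrist view shows the pack over the tray, yaw aligned, with the tray rim visible at both sides. Descending.

```bash
python3 -m jog '[[[0.0015,0,-0.02],[0.4,-0.7,0],0.8],[[0.0015,0,-0.045],[0.4,-0.7,0],0.8],[[0.0015,0,-0.07],[0.4,-0.7,0],0.8],[[0.0015,0,-0.095],[0.4,-0.7,0],0.8],[[0.0015,0,-0.115],[0.4,-0.7,0],0.8],[[0.0015,0,-0.13],[0.4,-0.7,0],0.8],[[0.0015,0,-0.14],[0.4,-0.7,0],0.8],[[0.0015,0,-0.14],[0.4,-0.7,0],0.8],[[0.0015,0,-0.14],[0.4,-0.7,0],0.8]]'; python3 st.py
```

```text
time_s: 15.95
tool_pos: [525.9, -20.2, 35.8]
orientation: [-179.8, 0.1, -16.0]
contact_force: [0.1, 0.2, -2.1]
grip_width: 39.9
F along 0.03 pos along 71.82 [525.87 -20.2   35.81] [ 0.03  0.04 -0.04]
```

```bash
python3 -m jog '[[[0,-0.0015,-0.006],[-0.2,0,-0.2],0.8],[[0,-0.0015,-0.012],[-0.2,0,-0.2],0.8],[[0,-0.0015,-0.018],[-0.2,0,-0.2],0.8],[[0,-0.0015,-0.024],[-0.2,0,-0.2],0.8],[[0,-0.0015,-0.029],[-0.2,0,-0.2],0.8],[[0,-0.0015,-0.031],[-0.2,0,-0.2],0.8],[[0,-0.0015,-0.031],[-0.2,0,-0.2],0.8]]'; python3 st.py
python3 -m jog '[[[0,0,-0.001],[0,0,0],0.8],[[0,0,-0.002],[0,0,0],0.8]]'; python3 st.py
python3 -m jog '[[[0,0,-0.001],[0,0,0],0.8],[[0,0,-0.0015],[0,0,0],0.8]]'; python3 st.py
```

```text
time_s: 16.53
tool_pos: [524.1, -21.2, 4.3]
orientation: [179.9, 0.2, -16.2]
contact_force: [-5.1, 1.1, 4.2]
grip_width: 40.1
F along -5.24 pos along 70.18 [524.07 -21.22   4.26] [ 0.24  0.86 -0.01]
time_s: 16.7
tool_pos: [523.3, -21.0, 2.4]
orientation: [179.9, 0.3, -16.2]
contact_force: [-6.1, 0.5, 8.3]
grip_width: 40.0
F along -6.05 pos along 69.4 [523.32 -20.97   2.42] [ 0.15  0.83 -0.01]
time_s: 16.87
tool_pos: [522.7, -20.8, 1.1]
orientation: [179.9, 0.4, -16.2]
contact_force: [-4.8, 1.0, 8.2]
grip_width: 39.7
F along -4.94 pos along 68.79 [522.72 -20.81   1.12] [ 0.12  0.6  -0.02]
```

```bash
python3 -m jog '[[[0,0,-0.0005],[0,-0.3,0],0.8],[[0,0,-0.001],[0,-0.3,0],0.8],[[0,0,-0.001],[0,-0.3,0],0.8]]'; python3 st.py
python3 -m jog '[[[0,0,0],[0,0,0],0.54],[[0,0,0],[0,0,0],0.5],[[0,0,0],[0,0,0],0.46],[[0,0,0],[0,0,0],0.46],[[0,0,0],[0,0,0],0.46],[[0,0,0],[0,0,0],0.46]]' 10; python3 st.py
```

```text
time_s: 17.12
tool_pos: [522.6, -20.7, 0.4]
orientation: [179.9, 0.1, -16.2]
contact_force: [-3.4, 0.1, 7.5]
grip_width: 39.7
F along -3.35 pos along 68.64 [ 5.2258e+02 -2.0740e+01  4.2000e-01] [-0.05  0.38 -0.04]
time_s: 17.62
tool_pos: [522.6, -20.8, 0.3]
orientation: [179.9, 0.1, -16.2]
contact_force: [0.8, -0.3, -0.4]
grip_width: 47.4
F along 0.82 pos along 68.65 [ 5.2258e+02 -2.0780e+01  3.4000e-01] [ 0.07 -0.02  0.01]
```

Released with zero force. Lifting clear, then checking.

```bash
python3 -m jog '[[[0,0,0.005],[0,0,0],0.46],[[0,0,0.015],[0,0,0],0.46],[[0,0,0.03],[0,0,0],0.46],[[0,0,0.05],[0,0,0],0.46],[[0,0,0.08],[0,0,0],0.4],[[0,0,0.11],[0,0,0],0.3],[[0,0,0.15],[0,0,0],0.2],[[0,0.02,0.19],[0,0,0],0],[[0,0.05,0.22],[0,0,0],0],[[-0.03,0.09,0.22],[0,0,0],0],[[-0.06,0.13,0.22],[0,0,0],0],[[-0.06,0.16,0.22],[0,0,0],0]]'
python3 -m jog '[[[-0.03,0.03,0],[0,0,0],0],[[-0.05,0.06,0],[0,0,0],0],[[-0.05,0.08,0],[0,0,0],0],[[-0.05,0.08,0],[0,0,0],0]]'
python3 - <<'E'
from h import *
for n in("top","scene","wrist"):
    c=camera(n)
    for t,z in(("pack",40),("parts_tray",28),("spool_pink",55),("adapter",88)):
        for d in masks_of(t,n)[:1]:
            w=toplane(c,np.argwhere(d["region"]),z)[:,:2].astype(np.float32)
            print(n,t,round(d["confidence"],2),np.round(d["at"]),toplane(c,[d["at"]],z)[0].round(1),[np.round(v,1) for v in cv2.minAreaRect(w)])
t=camera("top")
cv2.imwrite("pics/n.png",cv2.resize(t["color"][160:280,250:410],None,fx=4,fy=4,interpolation=cv2.INTER_CUBIC)[:,:,::-1])
E
```

```text
time_s: 18.62
tool_pos: [461.4, 134.5, 221.8]
orientation: [179.9, 0.0, -16.3]
contact_force: [0.8, -0.9, -0.3]
grip_width: 88.2
time_s: 18.95
tool_pos: [409.7, 219.3, 223.2]
orientation: [-180.0, -0.0, -15.8]
contact_force: [0.1, 0.4, 0.1]
grip_width: 88.0
top pack 0.8 [214. 326.] [518.5 -10.   40. ] [array([512.2, -14.8]), array([ 39.9, 109.7]), np.float64(74.4)]
top parts_tray 0.98 [212. 336.] [525.8 -38.5  28. ] [array([520.3, -20.1]), array([100.2, 148.9]), np.float64(74.2)]
top spool_pink 0.78 [264. 401.] [ 393.1 -201.    55. ] [array([ 398.5, -199.7]), array([70.9, 85.5]), np.float64(0.1)]
top adapter 0.74 [149. 164.] [674.  398.5  88. ] [array([674.9, 396.6]), array([64.2, 75.2]), np.float64(9.9)]
scene pack 0.62 [207. 316.] [487.6   8.5  40. ] [array([500.6,  -5.1]), array([ 61.6, 113.5]), np.float64(70.8)]
scene parts_tray 0.58 [212. 309.] [498.   25.7  28. ] [array([509., -11.]), array([116.1, 167.1]), np.float64(74.1)]
scene spool_pink 0.8 [178. 387.] [ 387.9 -194.2   55. ] [array([ 385.7, -184.7]), array([ 69.8, 113.9]), np.float64(30.5)]
scene adapter 0.58 [262. 156.] [659.7 425.2  88. ] [array([655.9, 423.2]), array([ 65.3, 131.5]), np.float64(58.9)]
wrist pack 0.8 [ 39. 460.] [500.2  -3.4  40. ] [array([497.4,  -5. ]), array([53.5, 80.3]), np.float64(74.7)]
wrist parts_tray 0.76 [ 61. 471.] [476.5 -18.1  28. ] [array([494.1,  -9.4]), array([111. ,  96.6]), np.float64(74.4)]
wrist adapter 0.91 [ 7. 25.] [629.6 373.3  88. ] [array([626. , 371.9]), array([54.6, 18.3]), np.float64(68.5)]
```

```bash
python3 -c "
from h import *
print(hand_in(), telemetry.sense()['time_s'])"
```

```text
the job is handed in; nothing more can be done
the job is handed in; nothing more can be done
```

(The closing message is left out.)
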